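# Set the coffee grinder's window dial to 7 and start it

### The arm

A 6-joint arm with a two-finger parallel gripper is mounted at the origin on the work surface. World frame = base frame: x ahead of the robot, y to its left, z up, the work surface at z = 0. Lengths are in m, angles in rad, forces in N, time in s.
With the tool pointing down it reaches from about 0.325 to 0.9 m from the base axis. Payload 3.5 kg.
Tool frame: the origin (TCP) lies at the very end of the fingers, on their centre line; the grasp point (between the pads) lies 19 mm behind it (env.tcp_to_grasp is the distance from the TCP to the grasp point, in m); z points along the fingers, y is the direction in which the jaws open and shut (so a half turn about z gives the same grasp; the last joint's range is limited). The gripper opens to 85 mm and grips with 20 to 120 N. Pads are 22 mm wide; open, the fingers measure 114 mm over their backs; the gripper's body (76 mm by 85 mm) begins 54 mm behind the grasp point. The pads swing forward as they close: fully open they stand 13 mm farther back than shut.
Start: joints at [-1.426, 0.276, -0.026, 1.268, 0, 1.467], TCP at [0.153, -0.606, 0.231] pointing down, gripper open.
Joint ranges: [-3.12, 3.12], [-0.85, 1.88], [-1.08, 1.24], [-1.95, 2.15], [-1.57, 1.53], [-3.14, 3.14]. Speed limits (rad/s): [2.57, 2.57, 3.14, 3.14, 3.14, 3.14].

### API

Orientations are given as a 3x3 rotation matrix whose columns are the frame's x, y, z axes.
In Python, from rig import sensors, cams, workorder, env gives the robot as it stands.
- The arm moves only by the tool servo_tool, never from a script. Its arguments are lists of equal length, an entry for each row: "translation": the shift along the world's x, y, z in m, a list of three; "delta_rot": the turn, a rotation vector about the world's x, y, z in degrees, a list of three; "gripper": the closure in counts, from 0 (fully open) to 255 (shut). In form: {"translation": [[tx, ty, tz], ...], "delta_rot": [[wx, wy, wz], ...], "gripper": [gripper, ...]}. A call has 1 to 5 rows; each row is the pose to reach, as a shift and turn from the pose commanded when the call began; what a row does not reach only later rows make up. A row lasts 1/8 s, in which the tool goes at most 62.5 mm and 10.7 degrees, less where a joint would pass 70% of its speed; a pose out of reach is approached as far as the arm can. A call with a gripper value outside its range is refused whole. The fingers move at their own pace and stop on an object; "force" is the grip in N (left out, the last holds). Time passes only in rows, so rows that repeat a pose let the fingers close. It gives the time, the measured TCP pose, the force and the opening at its end, in the units of the state.
- sensors.state(): the state, without advancing time (a new reading comes with each control period).
- cams.grab_frame(name): name is "side" or "top" or "wrist"; returns a dict with "frame" (400x640x3 uint8, red, green, blue), "z_map" (400x640 float32, m along the optical axis (not along the pixel's ray), 0 where there is no reading), "K" (3x3 intrinsics, pixels), "extrinsics" (4x4, takes a point from camera to world coordinates); the wrist camera has in their place "T_tool_cam" (4x4, takes a point from camera to tool coordinates, whose origin is the TCP and whose axes are the flange's). Camera axes: x right, y down, z forward; pixel columns grow to the right and rows downward; lengths in m; the calibration is good to about 2 mm. A picture is of the moment at which its call begins: read the wrist's pose just before it.
- workorder.finish_job(): hands the job in, once; it reports no verdict.
The state is a dict: "time": time; "q": joint angles; "qvel": joint speeds; "effort": joint torques, N m; "tool_pos": TCP position; "eef_rot": TCP orientation; "contact_force": force on the tool from outside, world axes, zero at the start; "ft_torque": the same for the moment, N m; "width": finger opening in m.
Only numpy, scipy, OpenCV 4.12 (cv2) and the standard library are available. Lean on these libraries where they do the work, as an engineer would, in place of code of your own. Each camera call takes 0.05 s, during which the arm holds its last target.

### The job

Set the coffee grinder to 7: push its black dial down against the spring, just far enough to feel the soft stop, and keep it down while you turn it until the 7 stands in the little window, then let it come fully up so that it locks there. Never lean hard on the stop or force the dial against its lock. Then, with the dial set, press the green start button all the way down and let go; leave the tumbler, the milk frother and the tamper where they stand.

Things in the scene. Friction and masses are not known exactly. Their poses are not given: they have to be found in the camera images.
- grinder: Low steel coffee grinder, fixed to the counter: a box 120 mm high that spans -85..85 mm in its x and -140..200 mm in its y. Origin: at counter height, straight below the dial's axis; z up. Its flat top has the window on the +x side of the dial, the green button on the -y end and the hopper on the +y end.
- stem: The upright push-down stem that carries dial and number drum; origin on the dial's axis, at counter height while the dial is up, lower by as much as it is pushed. A spring holds it up: 4 N starts it down, each mm adds 0.25 N. Pushed, it meets a soft stop 5 to 11 mm down (the depth differs unseen at each start), which adds 8 N per mm; over 10 N on the stop (about 15 N in all) damages it.
- drum_grip (a point): Grip point of the dial's black bar knob, on the axis, 162 mm above the counter (42 mm above the flat top) with the dial up. The bar is 60 mm long, 14 mm thick, 34 mm high (14 mm above to 20 mm below this point), on a hub 26 mm across. This point's x axis runs along the bar (a white line on the bar's top marks the +x half); pinch the bar across its thickness, along y.
- drum (a joint): Angle of dial and number drum, rad: n x 0.6283 with number n (0 to 9) in the window; 7 is at 4.398. Grows counterclockwise seen from above, to higher numbers; end stops just past 0 and 9. At 0 the bar lies along the grinder's x. Starts locked at 3, 4 or 5 (rarely caught, still low, halfway between). Let up within 15 degrees of a number, it is drawn there and locks (play 3 degrees). Pushed down, it turns freely.
- hopper_lid (a point): Top of the grinder's low amber bean hopper, fixed, 100 mm across, standing 64 mm above the flat top, its axis 142 mm from the dial's axis along the grinder's +y.
- stem_foot (a point): Foot of the stem, inside the grinder, on the axis. The dial's lock lets go less than 1 mm before the soft stop and holds above that: press until the push rises past the spring's own 5 to 7 N to 9 to 12 N, then turn at that depth. Twisting the dial while locked must stay under 0.15 N m.
- window (a point): Centre of the window in the grinder's top, 49 mm from the dial's axis along the grinder's +x, at the height of the flat top (120 mm). The black numbers on the white drum below are 20 mm tall and are read from the +x side.
- start (a joint): Travel of the green start button, m: 0 up, 0.006 fully down; it springs back. Full travel takes about 5 N, straight down.
- start_top (a point): Centre of the top of the green start button, 30 mm across, on the grinder's top 105 mm from the dial's axis along the grinder's -y.
- tumbler: Bystander: blue open tumbler, 74 mm across the rim, 115 mm high; origin at the centre of its underside.
- frother: Bystander: black milk frother, 92 mm across the foot, 160 mm high; origin at the centre of its underside.
- tamper: Bystander: steel coffee tamper, 58 mm across, 85 mm high; origin at the centre of its underside.

How it is judged:
By the outcome, as a careful person would: the job done as asked, in the order asked, and still so for the second after the job is handed in, with the robot touching nothing.
It also fails if it takes over 72 s, if anything falls off the work surface, if the arm or the gripper's body presses on something with over 40 N, if the wrist force passes 120 N, or if a joint passes its speed limit or range.

## Working session

There is one attempt and no reset: what is moved stays moved. The work goes in short steps, Python scripts to look and compute and a tool call to move; the robot and the scene stay as the last step left them, time stands still between calls to the robot, and variables do not carry over. Pictures are saved under pics/ and viewed, and the job is handed in when it is done.

Besides the shell and the picture viewer there is one more tool, called by a JSON object that holds its "name" and its "arguments", one argument or row to a line. servo_tool: Moves the arm, as the interface text tells. Its arguments: {"type":"object","properties":{"translation":{"type":"array"},"delta_rot":{"type":"array"},"gripper":{"type":"array"},"force":{"type":"number"}},"required":["translation","delta_rot","gripper"]}

```bash
mkdir -p pics; ls
cat > h.py <<'E'
from rig import sensors, cams, workorder, env
import numpy as np, cv2
def grab(n):
    s=sensors.state(); f=cams.grab_frame(n); f['s']=s
    if n=='wrist':
        T=np.eye(4);T[:3,:3]=np.array(s['eef_rot']);T[:3,3]=s['tool_pos'];f['T']=T@np.array(f['T_tool_cam'])
    else: f['T']=np.array(f['extrinsics'])
    return f
def save(f,name,crop=None,scale=1):
    im=f['frame']
    if crop: im=im[crop[1]:crop[3],crop[0]:crop[2]]
    im=cv2.resize(im,None,fx=scale,fy=scale,interpolation=cv2.INTER_CUBIC)
    cv2.imwrite('pics/'+name,cv2.cvtColor(im,cv2.COLOR_RGB2BGR))
def ray(f,u,v,z):
    d=f['T'][:3,:3]@np.linalg.inv(f['K'])@np.array([u,v,1.]);o=f['T'][:3,3];return o+d*(z-o[2])/d[2]
def dep(f,u,v):
    z=f['z_map'][int(round(v)),int(round(u))];p=np.linalg.inv(f['K'])@np.array([u,v,1.])*z
    return f['T'][:3,:3]@p+f['T'][:3,3]
def st():
    s=sensors.state();print(s['time'],np.round(s['tool_pos'],4),np.round(s['contact_force'],2),np.round(s['ft_torque'],3),s['width']);print(np.round(s['eef_rot'],3));print(np.round(s['q'],3))
E
python3 - <<'E'
from h import *
import pickle
d={}
for n in ['side','top','wrist']:
    f=grab(n);save(f,n+'0.png');d[n]=f;print(n,np.round(f['T'],3).tolist(),f['K'][0,0])
pickle.dump(d,open('f0.pkl','wb'))
st()
E
```

```text
pics
side [[-0.957, 0.224, -0.186, 0.763], [0.291, 0.744, -0.602, 0.692], [0.004, -0.63, -0.777, 0.867], [0.0, 0.0, 0.0, 1.0]] 434.3702607201962
top [[0.007, -0.985, 0.174, 0.427], [-1.0, -0.005, 0.013, 0.095], [-0.012, -0.174, -0.985, 1.047], [0.0, 0.0, 0.0, 1.0]] 411.63097610304015
wrist [[0.244, -0.934, -0.262, 0.219], [-0.97, -0.236, -0.064, -0.588], [-0.002, 0.27, -0.963, 0.373], [0.0, 0.0, 0.0, 1.0]] 340.6610327311394
0.15 [ 0.1532 -0.6053  0.2304] [-0.49  0.37 -0.62] [-0.002 -0.013  0.005] 0.08520772450414184
[[ 0.969  0.245 -0.   ]
 [ 0.245 -0.969  0.002]
 [ 0.    -0.002 -1.   ]]
[-1.426  0.277 -0.028  1.268 -0.     1.467]
```

View pics/side0.png

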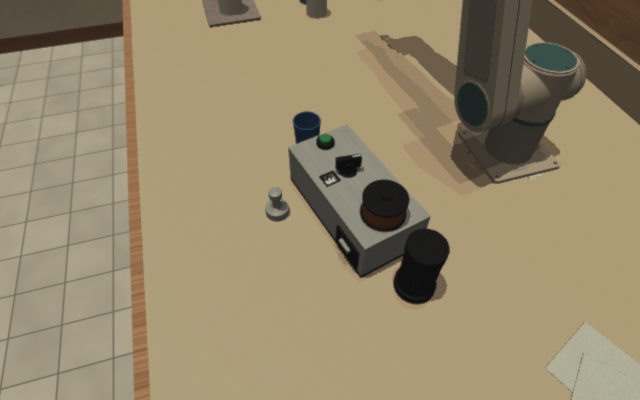

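View pics/top0.png

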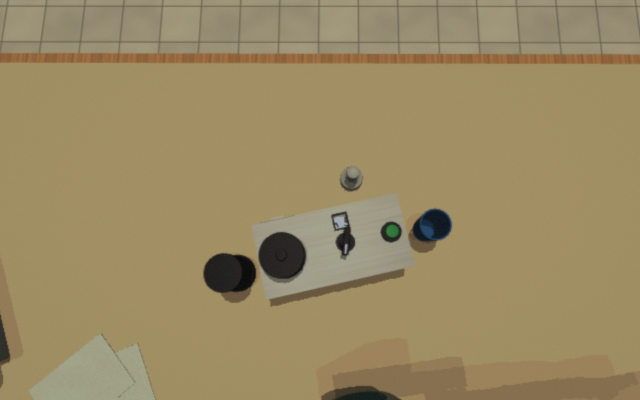

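View pics/wrist0.png

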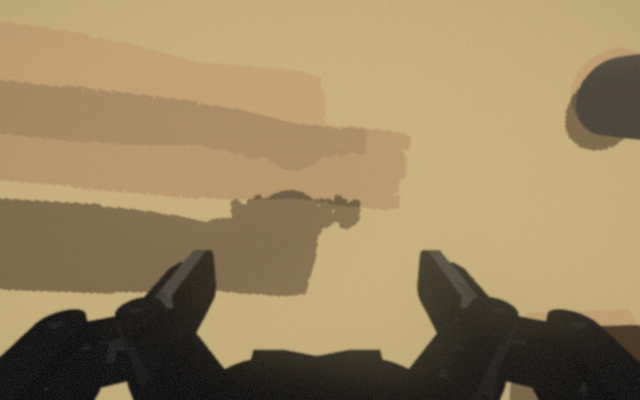

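The side view shows the grinder with its window near (330,178), dial (347,163) and button (325,141). The top view has the dial at (346,243), the window at (341,221) and the button at (392,231). I'll enlarge these and measure.

```bash
cat > m.py <<'E'
from h import *
import pickle
d=pickle.load(open('f0.pkl','rb'))
save(d['top'],'top_z.png',(240,180,460,310),3.6)
save(d['side'],'side_z.png',(270,110,440,280),3.5)
for n in ['top','side']:
    f=d[n];hsv=cv2.cvtColor(f['frame'],cv2.COLOR_RGB2HSV)
    m=cv2.inRange(hsv,(45,100,50),(80,255,255));c=max(cv2.findContours(m,0,2)[0],key=cv2.contourArea)
    (u,v),(a,b),_=cv2.fitEllipse(c);print(n,'btn',u,v,a,b,dep(f,u,v),ray(f,u,v,.13))
f=d['top']
# points cloud top plate
v,u=np.mgrid[0:400,0:640];z=f['z_map'];P=np.stack([(u-f['K'][0,2])/f['K'][0,0]*z,(v-f['K'][1,2])/f['K'][1,1]*z,z],-1)@f['T'][:3,:3].T+f['T'][:3,3]
reg=(u>245)&(u<420)&(v>185)&(v<305)
mm=reg&(P[...,2]>.108)&(P[...,2]<.135)
print('plate z',np.median(P[mm][:,2]))
p=P[mm][:,:2].astype(np.float32);r=cv2.minAreaRect(p*1000);print(r,cv2.boxPoints(r))
kk=reg&(P[...,2]>.145)&(u>325)&(u<365);q=P[kk];print('knob',len(q),q.mean(0),q[:,2].max(),cv2.minAreaRect((q[:,:2]*1000).astype(np.float32)))
hh=reg&(P[...,2]>.165)&(u<315);q=P[hh];print('hopper',q.mean(0),np.percentile(q[:,2],[50,95]),cv2.minEnclosingCircle((q[:,:2]*1000).astype(np.float32)))
E
python3 m.py
```

```text
top btn 391.8800354003906 230.61683654785156 12.899579048156738 13.646294593811035 [ 0.52426065 -0.05201971  0.14182868] [ 0.52553608 -0.05394675  0.13      ]
side btn 324.7366638183594 138.3079833984375 7.9938063621521 11.81861400604248 [ 0.52698842 -0.04838788  0.13959635] [ 0.52387345 -0.05815983  0.13      ]
plate z 0.11912187389950807
((498.1209411621094, 62.24623107910156), (170.50489807128906, 376.95379638671875), 13.026423454284668) [[ 372.5796   226.65698]
 [ 457.5451  -140.59637]
 [ 623.6623  -102.16452]
 [ 538.6968   265.08884]]
knob 247 [0.49413093 0.05459449 0.23458061] 1.0473071680067259 ((474.4966125488281, 61.35710906982422), (27.714128494262695, 114.27735137939453), 68.13822174072266)
hopper [0.46739713 0.18726771 0.1858363 ] [0.17527395 0.1828513 ] ((457.59661865234375, 164.1846160888672), 75.34915161132812)
```

View pics/top_z.png

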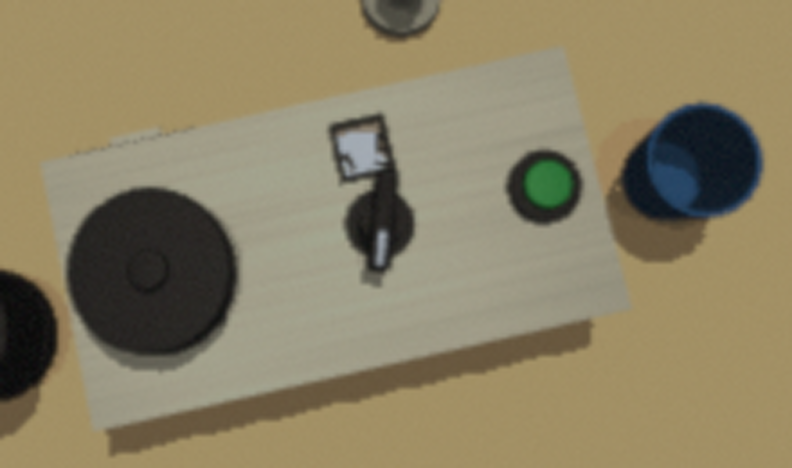

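View pics/side_z.png

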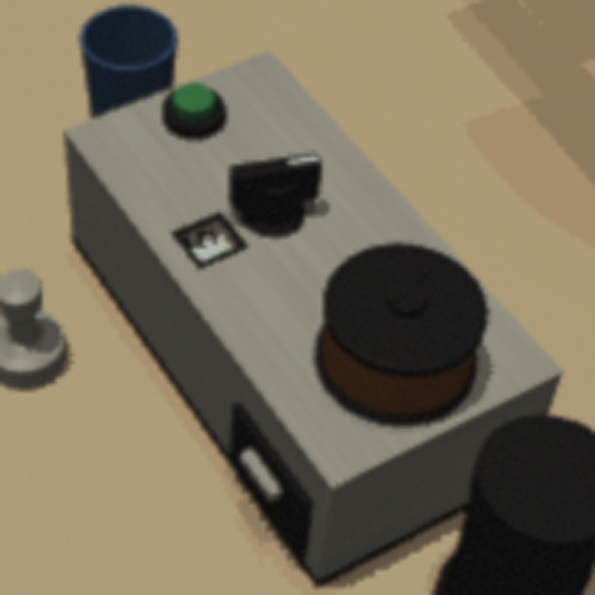

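Coarse fix: axis about (0.50, 0.05) and yaw about 13°. The bar's white half points at about 174° in world, which suggests between 4 and 5. I'll go above it for a close look.

{"name": "servo_tool", "arguments": {
  "translation": [
    [0.023, 0.044, 0.01],
    [0.046, 0.087, 0.02],
    [0.07, 0.131, 0.03],
    [0.093, 0.174, 0.04],
    [0.116, 0.218, 0.05]
  ],
  "delta_rot": [
    [0, 0, 10.6],
    [0, 0, 21.2],
    [0, 0, 31.8],
    [0, 0, 42.4],
    [0, 0, 53]
  ],
  "gripper": [0, 0, 0, 0, 0]
}}

```text
time: 0.78
tool_pos: [0.2697, -0.3863, 0.2813]
eef_rot: [[0.382, 0.924, 0.0], [0.924, -0.382, 0.0], [0.0, -0.0, -1.0]]
contact_force: [0.7, -0.6, -0.5]
width: 0.0854
```

{"name": "servo_tool", "arguments": {
  "translation": [
    [0.023, 0.044, 0.01],
    [0.046, 0.087, 0.02],
    [0.07, 0.131, 0.03],
    [0.093, 0.174, 0.03],
    [0.116, 0.218, 0.03]
  ],
  "delta_rot": [
    [0, 0, 10.6],
    [0, 0, 21.2],
    [0, 0, 31.8],
    [0, 0, 42.4],
    [0, 0, 53]
  ],
  "gripper": [0, 0, 0, 0, 0]
}}

```text
time: 1.4
tool_pos: [0.3858, -0.1684, 0.3114]
eef_rot: [[-0.508, 0.861, 0.001], [0.861, 0.508, -0.0], [-0.001, 0.0, -1.0]]
contact_force: [1.3, 0.3, 0.7]
width: 0.0855
```

{"name": "servo_tool", "arguments": {
  "translation": [
    [0.023, 0.044, 0],
    [0.046, 0.087, 0],
    [0.07, 0.131, 0],
    [0.093, 0.174, 0],
    [0.116, 0.218, 0]
  ],
  "delta_rot": [
    [0, 0, 10.6],
    [0, 0, 21.2],
    [0, 0, 31.8],
    [0, 0, 42.4],
    [0, 0, 53]
  ],
  "gripper": [0, 0, 0, 0, 0]
}}

```text
time: 2.02
tool_pos: [0.5017, 0.0497, 0.3111]
eef_rot: [[-0.994, 0.112, -0.0], [0.112, 0.994, -0.0], [0.0, -0.0, -1.0]]
contact_force: [0.6, 0.1, 0.3]
width: 0.0855
```

{"name": "servo_tool", "arguments": {
  "translation": [
    [0, 0, 0],
    [0, 0, 0]
  ],
  "delta_rot": [
    [0, 0, 0],
    [0, 0, 0]
  ],
  "gripper": [0, 0]
}}

```text
time: 2.28
tool_pos: [0.5008, 0.0479, 0.3109]
eef_rot: [[-0.993, 0.119, -0.001], [0.119, 0.993, -0.0], [0.001, -0.001, -1.0]]
contact_force: [-0.7, -0.3, -0.4]
width: 0.0858
```

Run:
```python
from h import *
import pickle
f=grab('wrist');save(f,'w1.png');pickle.dump(f,open('w1.pkl','wb'));st()
```

```text
2.325 [0.5007 0.0475 0.311 ] [-0.8   0.26 -0.17] [-0.01  -0.036 -0.015] 0.08571624977677954
[[-0.993  0.12  -0.001]
 [ 0.12   0.993 -0.   ]
 [ 0.001 -0.    -1.   ]]
[-0.034  0.026 -0.153  1.392 -0.     0.086]
```

View pics/w1.png

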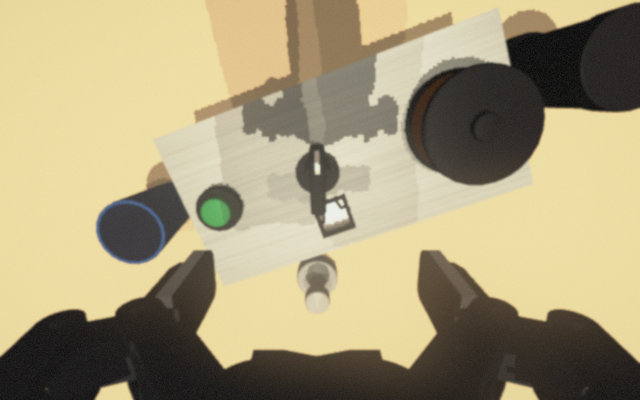

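The wrist view shows the bar from about (316,145, white half) to (318,213), the hub at (318,172), the window at (334,214), the button at (214,213) and the hopper lid at (483,126). Next I'll zoom and measure.

Run:
```python
from h import *
import pickle
f=pickle.load(open('w1.pkl','rb'))
save(f,'w1z.png',(270,130,390,250),5)
im=f['frame'].astype(int)
hsv=cv2.cvtColor(f['frame'],cv2.COLOR_RGB2HSV)
m=cv2.inRange(hsv,(45,100,50),(80,255,255));c=max(cv2.findContours(m,0,2)[0],key=cv2.contourArea)
(u,v),(a,b),_=cv2.fitEllipse(c);print('btn',u,v,a,b,ray(f,u,v,.132),dep(f,u,v))
for p in [(316,146),(317,160),(318,185),(318,200),(318,212),(334,216),(330,225),(290,240),(230,165),(400,130),(420,170)]: print(p,np.round(dep(f,*p),4))
```

```text
btn 214.11167907714844 212.60459899902344 24.076173782348633 28.028488159179688 [ 0.52647022 -0.05707272  0.132     ] [ 0.52350804 -0.05347848  0.14217693]
(316, 146) [0.4707 0.0517 0.1512]
(317, 160) [0.4804 0.0514 0.1678]
(318, 185) [0.5023 0.0496 0.1673]
(318, 200) [0.5159 0.048  0.1666]
(318, 212) [0.5268 0.0467 0.1668]
(334, 216) [0.5534 0.0612 0.1058]
(330, 225) [0.5629 0.0558 0.1063]
(290, 240) [0.5699 0.012  0.119 ]
(230, 165) [ 0.4828 -0.0354  0.1213]
(400, 130) [0.469  0.1335 0.12  ]
(420, 170) [0.5105 0.151  0.1205]
```

View pics/w1z.png

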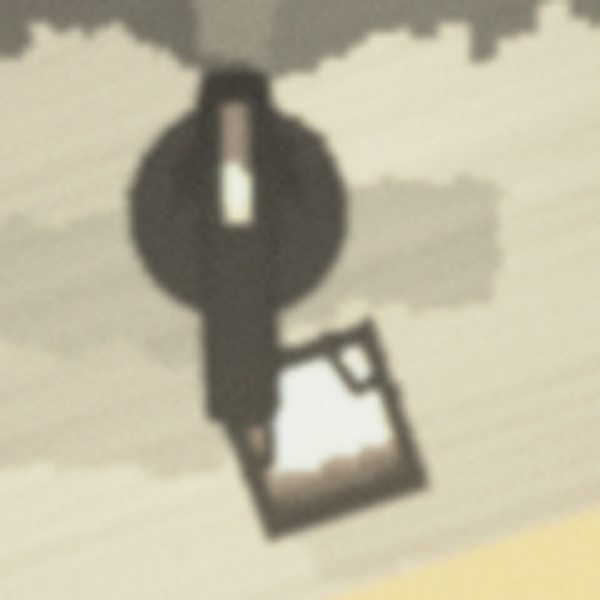

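Run:
```python
from h import *
import pickle
f=pickle.load(open('w1.pkl','rb'))
C=[ray(f,*p,.12)[:2] for p in [(155,140),(500,10),(533,182),(223,285)]]
for i in range(4):
    e=C[(i+1)%4]-C[i];print(np.round(C[i],4),np.linalg.norm(e),np.degrees(np.arctan2(e[1],e[0])))
a=ray(f,315.5,150,.167);b=ray(f,318.5,213.5,.167);e=a-b;print(a,b,(a+b)/2,np.linalg.norm(e),np.degrees(np.arctan2(e[1],e[0])))
# white line centroid, bar mask by depth
v,u=np.mgrid[0:400,0:640];z=f['z_map'];K=f['K']
P=np.stack([(u-K[0,2])/K[0,0]*z,(v-K[1,2])/K[1,1]*z,z],-1)@f['T'][:3,:3].T+f['T'][:3,3]
g=f['frame'].max(2)
m=(P[...,2]>.158)&(P[...,2]<.18)&(u>290)&(u<345)&(v<230)&(v>130)
q=P[m];print(len(q),q.mean(0),np.median(q[:,2]));r=cv2.minAreaRect((q[:,:2]*1000).astype(np.float32));print(r)
l=cv2.fitLine((q[:,:2]*1000).astype(np.float32),cv2.DIST_HUBER,0,.01,.01).ravel();print(l,np.degrees(np.arctan2(l[1],l[0])))
# window quad, plate level
W=[ray(f,270+x/5,130+y/5,.12)[:2] for x,y in [(372,320),(428,488),(270,538)]];print(W,W[1]-W[0])
for p in [(483,126)]:print('lid',dep(f,*p))
t=pickle.load(open('f0.pkl','rb'))
T=t['top']
for (x,y) in [(42,160),(560,48),(630,308),(92,428)]: print('top',ray(T,240+x/3.6,180+y/3.6,.12)[:2])
```

```text
[ 0.45   -0.1035] 0.338621626896636 102.76032750775454
[0.3753 0.2267] 0.1653938538854683 12.809760937100078
[0.5365 0.2634] 0.34048497436027175 -76.97301778709904
[ 0.6133 -0.0683] 0.16698723168637375 -167.8287979059959
[0.4719807  0.05112562 0.167     ] [0.52818506 0.04698601 0.167     ] [0.50008288 0.04905582 0.167     ] 0.05635660206605143 175.78760866171925
1073 [0.49855609 0.04966897 0.16663314] 0.16680907790485655
((499.8935241699219, 49.509986877441406), (13.984718322753906, 58.911109924316406), 84.69905090332031)
[ 9.9537629e-01 -9.6052170e-02  4.9846133e+02  4.9664200e+01] -5.511881
[array([0.52626604, 0.07398131]), array([0.56384309, 0.08203338]), array([0.5710372 , 0.04801118])] [0.03757706 0.00805207]
lid [0.46663261 0.18254523 0.18481967]
top [0.53882511 0.26185251]
top [ 0.61240496 -0.06598521]
top [ 0.44902962 -0.10501294]
top [0.37427149 0.22530794]
```

The bar top reads 0.167 rather than 0.176, and the window shows only the edges of two digits. So the dial is caught low at 4.5: bar at 174.9° in world, grinder yaw 12.9°. The axis is (0.500, 0.050), and plate, button and bar all agree on it. Setting 7 needs a turn of +90°. Descending now.

{"name": "servo_tool", "arguments": {
  "translation": [
    [-0.001, 0.002, -0.04],
    [-0.001, 0.002, -0.08],
    [-0.001, 0.002, -0.12],
    [-0.001, 0.002, -0.15],
    [-0.001, 0.002, -0.15]
  ],
  "delta_rot": [
    [0, 0, 1.8],
    [0, 0, 1.8],
    [0, 0, 1.8],
    [0, 0, 1.8],
    [0, 0, 1.8]
  ],
  "gripper": [0, 0, 0, 0, 0]
}}

```text
time: 2.95
tool_pos: [0.4973, 0.0489, 0.159]
eef_rot: [[-0.996, 0.09, -0.006], [0.09, 0.996, 0.0], [0.006, -0.001, -1.0]]
contact_force: [-0.8, -0.4, 0.1]
width: 0.0856
```

Run:
```python
from h import *
st()
f=grab('side');save(f,'s2.png',(270,80,440,250),3.5)
```

```text
2.95 [0.4973 0.0489 0.159 ] [-0.81 -0.38  0.13] [-0.017  0.016 -0.062] 0.08557505865619866
[[-0.996  0.09  -0.006]
 [ 0.09   0.996  0.   ]
 [ 0.006 -0.001 -1.   ]]
[-0.031  0.111 -0.388  1.077 -0.     0.059]
```

View pics/s2.png

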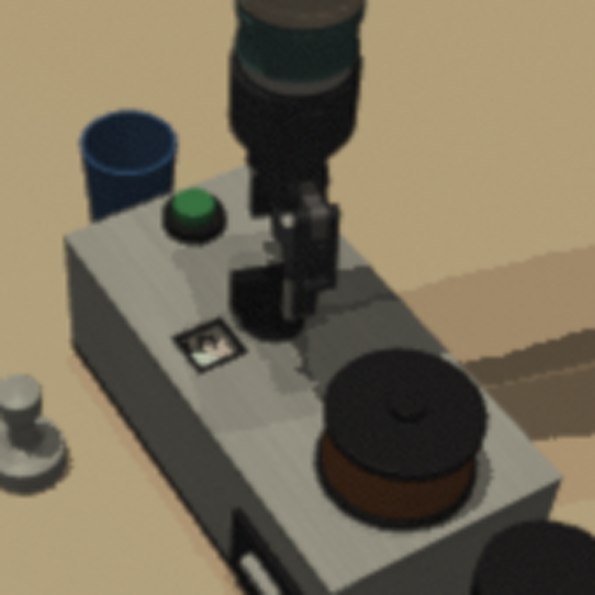

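The jaws stand astride the bar, with the hopper and button clear. Going down the rest of the way.

{"name": "servo_tool", "arguments": {
  "translation": [
    [0, 0, -0.013],
    [0, 0, -0.025],
    [0, 0, -0.025],
    [0, 0, -0.025]
  ],
  "delta_rot": [
    [0, 0, 0],
    [0, 0, 0],
    [0, 0, 0],
    [0, 0, 0]
  ],
  "gripper": [0, 0, 60, 120]
}}

```text
time: 3.5
tool_pos: [0.5004, 0.0502, 0.1365]
eef_rot: [[-0.996, 0.087, 0.0], [0.087, 0.996, -0.0], [-0.0, 0.0, -1.0]]
contact_force: [-0.1, -0.8, 0.5]
width: 0.0515
```

Run:
```python
from h import *
st()
```

```text
3.5 [0.5004 0.0502 0.1365] [-0.05 -0.84  0.55] [0.032 0.014 0.002] 0.05154903888043087
[[-0.996  0.087  0.   ]
 [ 0.087  0.996 -0.   ]
 [-0.     0.    -1.   ]]
[-0.029  0.133 -0.415  1.022 -0.     0.058]
```

{"name": "servo_tool", "arguments": {
  "translation": [
    [0, 0, 0],
    [0, 0, 0],
    [0, 0, 0],
    [0, 0, 0]
  ],
  "delta_rot": [
    [0, 0, 0],
    [0, 0, 0],
    [0, 0, 0],
    [0, 0, 0]
  ],
  "gripper": [255, 255, 255, 255],
  "force": 50
}}

```text
time: 4.0
tool_pos: [0.5005, 0.0493, 0.1368]
eef_rot: [[-0.996, 0.088, 0.001], [0.088, 0.996, -0.002], [-0.001, -0.002, -1.0]]
contact_force: [-1.4, -4.8, 4.8]
width: 0.0241
```

Run:
```python
from h import *
st()
```

```text
4.0 [0.5005 0.0493 0.1368] [-1.39 -4.8   4.84] [-1.09   0.304 -0.028] 0.0240551242420047
[[-0.996  0.088  0.001]
 [ 0.088  0.996 -0.002]
 [-0.001 -0.002 -1.   ]]
[-0.029  0.133 -0.415  1.022 -0.002  0.058]
```

{"name": "servo_tool", "arguments": {
  "translation": [
    [0, 0, 0],
    [0, 0, 0],
    [0, 0, 0]
  ],
  "delta_rot": [
    [0, 0, 0],
    [0, 0, 0],
    [0, 0, 0]
  ],
  "gripper": [255, 255, 255]
}}

```text
time: 4.38
tool_pos: [0.5006, 0.0493, 0.1367]
eef_rot: [[-0.996, 0.088, 0.001], [0.088, 0.996, -0.002], [-0.001, -0.002, -1.0]]
contact_force: [-0.8, -5.6, 3.9]
width: 0.0237
```

Run:
```python
from h import *
st()
f=grab('side');save(f,'s3.png',(270,80,440,250),3.5)
f=grab('wrist');save(f,'w3.png')
```

```text
4.375 [0.5006 0.0493 0.1367] [-0.78 -5.62  3.92] [-1.111  0.304 -0.034] 0.023703148753815392
[[-0.996  0.088  0.001]
 [ 0.088  0.996 -0.002]
 [-0.001 -0.002 -1.   ]]
[-0.029  0.133 -0.415  1.022 -0.002  0.058]
```

View pics/s3.png

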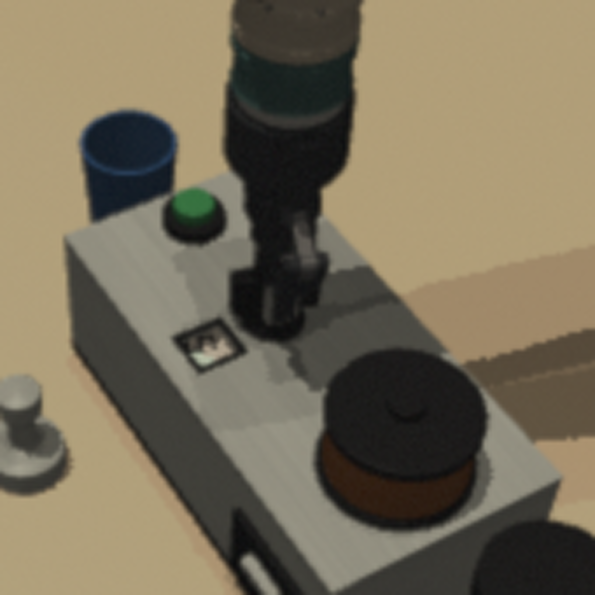

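View pics/w3.png

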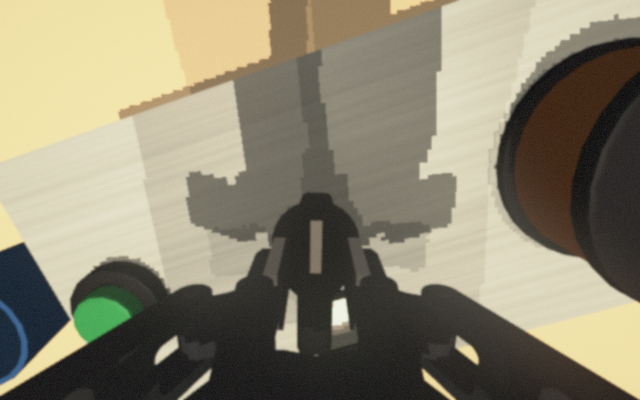

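The fingers stopped at 24 mm, so the tips are on the hub beside the bar. I'll open, check the hub's height in the earlier depth map, and regrasp higher.

{"name": "servo_tool", "arguments": {
  "translation": [
    [0, 0, 0],
    [0, 0, 0.006],
    [0, 0, 0.01]
  ],
  "delta_rot": [
    [0, 0, 0],
    [0, 0, 0],
    [0, 0, 0]
  ],
  "gripper": [120, 120, 120]
}}

```text
time: 4.85
tool_pos: [0.5004, 0.0506, 0.1466]
eef_rot: [[-0.996, 0.087, 0.0], [0.087, 0.996, 0.001], [-0.0, 0.001, -1.0]]
contact_force: [-0.2, 0.1, 0.5]
width: 0.0454
```

Run:
```python
from h import *
import pickle
f=pickle.load(open('w1.pkl','rb'))
for u in range(294,346,3): print(u,np.round(dep(f,u,172),4),np.round(dep(f,u,180),4))
st()
```

```text
294 [0.4979 0.0262 0.1186] [0.506  0.0251 0.1188]
297 [0.4978 0.0294 0.1211] [0.5058 0.0283 0.1214]
300 [0.498  0.0324 0.1217] [0.5059 0.0313 0.1223]
303 [0.4981 0.0354 0.1232] [0.5064 0.0343 0.1219]
306 [0.4926 0.04   0.1527] [0.4996 0.0391 0.1539]
309 [0.4929 0.0427 0.1529] [0.5    0.0418 0.1537]
312 [0.4905 0.0458 0.1661] [0.4975 0.045  0.1664]
315 [0.4903 0.0485 0.1685] [0.4979 0.0475 0.1656]
318 [0.4911 0.051  0.1665] [0.4977 0.0502 0.1681]
321 [0.491  0.0535 0.1681] [0.4982 0.0527 0.1671]
324 [0.4917 0.0561 0.1665] [0.4987 0.0553 0.1663]
327 [0.4948 0.0587 0.1526] [0.5021 0.0579 0.153 ]
330 [0.4958 0.0615 0.1494] [0.4328 0.0566 0.4537]
333 [0.5016 0.0648 0.1231] [0.51   0.064  0.1217]
336 [0.5025 0.0679 0.1204] [0.5105 0.067  0.1211]
339 [0.5027 0.0708 0.1216] [0.5111 0.07   0.12  ]
342 [0.5033 0.0738 0.1201] [0.5113 0.073  0.1206]
345 [0.5035 0.0767 0.1211] [0.5119 0.076  0.1198]
4.85 [0.5004 0.0506 0.1466] [-0.16  0.1   0.46] [ 0.004 -0.044 -0.039] 0.04542262858056451
[[-0.996  0.087  0.   ]
 [ 0.087  0.996  0.001]
 [-0.     0.001 -1.   ]]
[-2.800e-02  1.240e-01 -4.030e-01  1.044e+00  1.000e-03  5.800e-02]
```

The hub top stands at 0.153 and the bar protrudes 14 mm above it, so the tips must stay just above 0.153. I'll grip with the TCP at 0.155.

{"name": "servo_tool", "arguments": {
  "translation": [
    [0, -0.0005, 0.0085],
    [0, -0.0005, 0.0085],
    [0, -0.0005, 0.0085],
    [0, -0.0005, 0.0085],
    [0, -0.0005, 0.0085]
  ],
  "delta_rot": [
    [0, 0, 0],
    [0, 0, 0],
    [0, 0, 0],
    [0, 0, 0],
    [0, 0, 0]
  ],
  "gripper": [120, 120, 255, 255, 255],
  "force": 50
}}

```text
time: 5.48
tool_pos: [0.5001, 0.049, 0.1548]
eef_rot: [[-0.996, 0.088, -0.001], [0.088, 0.996, -0.001], [0.0, -0.001, -1.0]]
contact_force: [-0.4, -1.8, 1.2]
width: 0.0126
```

Run:
```python
from h import *
st()
```

```text
5.475 [0.5001 0.049  0.1548] [-0.42 -1.78  1.19] [-0.457  0.122  0.006] 0.012646031983275286
[[-0.996  0.088 -0.001]
 [ 0.088  0.996 -0.001]
 [ 0.    -0.001 -1.   ]]
[-3.000e-02  1.160e-01 -3.930e-01  1.063e+00 -1.000e-03  5.800e-02]
```

Gripped at 12.6 mm. Now pressing in small steps.

{"name": "servo_tool", "arguments": {
  "translation": [
    [0, 0, -0.0005],
    [0, 0, -0.001],
    [0, 0, -0.001]
  ],
  "delta_rot": [
    [0, 0, 0],
    [0, 0, 0],
    [0, 0, 0]
  ],
  "gripper": [255, 255, 255]
}}

```text
time: 5.85
tool_pos: [0.5002, 0.0492, 0.1543]
eef_rot: [[-0.996, 0.087, -0.0], [0.087, 0.996, -0.001], [-0.0, -0.001, -1.0]]
contact_force: [-2.4, -3.9, 6.1]
width: 0.012
```

Run:
```python
from h import *
st()
```

```text
5.85 [0.5002 0.0492 0.1543] [-2.43 -3.89  6.11] [-0.577  0.51  -0.028] 0.012043522663648863
[[-0.996  0.087 -0.   ]
 [ 0.087  0.996 -0.001]
 [-0.    -0.001 -1.   ]]
[-3.000e-02  1.160e-01 -3.930e-01  1.061e+00 -1.000e-03  5.700e-02]
```

{"name": "servo_tool", "arguments": {
  "translation": [
    [0, 0, -0.0004],
    [0, 0, -0.0004],
    [0, 0, -0.0004]
  ],
  "delta_rot": [
    [0, 0, 0],
    [0, 0, 0],
    [0, 0, 0]
  ],
  "gripper": [255, 255, 255]
}}

```text
time: 6.22
tool_pos: [0.5002, 0.0492, 0.154]
eef_rot: [[-0.996, 0.087, -0.0], [0.087, 0.996, -0.001], [-0.0, -0.001, -1.0]]
contact_force: [-2.6, -3.1, 6.7]
width: 0.0121
```

{"name": "servo_tool", "arguments": {
  "translation": [
    [0, 0, 0],
    [0, 0, 0]
  ],
  "delta_rot": [
    [0, 0, 0],
    [0, 0, 0]
  ],
  "gripper": [255, 255]
}}

```text
time: 6.48
tool_pos: [0.5002, 0.0492, 0.154]
eef_rot: [[-0.996, 0.087, 0.0], [0.087, 0.996, -0.001], [-0.0, -0.001, -1.0]]
contact_force: [-2.2, -3.3, 6.0]
width: 0.0128
```

{"name": "servo_tool", "arguments": {
  "translation": [
    [0, 0, -0.0004],
    [0, 0, -0.0004],
    [0, 0, -0.0004]
  ],
  "delta_rot": [
    [0, 0, 0],
    [0, 0, 0],
    [0, 0, 0]
  ],
  "gripper": [255, 255, 255]
}}

```text
time: 6.85
tool_pos: [0.5002, 0.0492, 0.1537]
eef_rot: [[-0.996, 0.087, 0.0], [0.087, 0.996, -0.001], [-0.0, -0.001, -1.0]]
contact_force: [-1.9, -2.1, 7.7]
width: 0.0125
```

{"name": "servo_tool", "arguments": {
  "translation": [
    [0, 0, -0.0004],
    [0, 0, -0.0004],
    [0, 0, -0.0004]
  ],
  "delta_rot": [
    [0, 0, 0],
    [0, 0, 0],
    [0, 0, 0]
  ],
  "gripper": [255, 255, 255]
}}

```text
time: 7.22
tool_pos: [0.5002, 0.0493, 0.1533]
eef_rot: [[-0.996, 0.087, 0.0], [0.087, 0.996, -0.001], [-0.0, -0.001, -1.0]]
contact_force: [-2.4, -3.5, 6.8]
width: 0.0127
```

{"name": "servo_tool", "arguments": {
  "translation": [
    [0, 0, -0.0004],
    [0, 0, -0.0004],
    [0, 0, -0.0004]
  ],
  "delta_rot": [
    [0, 0, 0],
    [0, 0, 0],
    [0, 0, 0]
  ],
  "gripper": [255, 255, 255]
}}

```text
time: 7.6
tool_pos: [0.5003, 0.0492, 0.1529]
eef_rot: [[-0.996, 0.087, 0.0], [0.087, 0.996, -0.001], [-0.0, -0.001, -1.0]]
contact_force: [-3.1, -3.1, 6.5]
width: 0.0124
```

{"name": "servo_tool", "arguments": {
  "translation": [
    [0, 0, -0.0003],
    [0, 0, -0.0003],
    [0, 0, -0.0003]
  ],
  "delta_rot": [
    [0, 0, 0],
    [0, 0, 0],
    [0, 0, 0]
  ],
  "gripper": [255, 255, 255]
}}

```text
time: 7.98
tool_pos: [0.5003, 0.0492, 0.1527]
eef_rot: [[-0.996, 0.087, 0.0], [0.087, 0.996, -0.001], [-0.0, -0.001, -1.0]]
contact_force: [-3.4, -2.3, 6.3]
width: 0.0123
```

{"name": "servo_tool", "arguments": {
  "translation": [
    [0, 0, -0.0004],
    [0, 0, -0.0004],
    [0, 0, -0.0004]
  ],
  "delta_rot": [
    [0, 0, 0],
    [0, 0, 0],
    [0, 0, 0]
  ],
  "gripper": [255, 255, 255]
}}

```text
time: 8.35
tool_pos: [0.5003, 0.0492, 0.1525]
eef_rot: [[-0.996, 0.087, 0.0], [0.087, 0.996, -0.001], [-0.0, -0.001, -1.0]]
contact_force: [-3.6, -2.9, 8.1]
width: 0.0122
```

{"name": "servo_tool", "arguments": {
  "translation": [
    [0, 0, -0.0003],
    [0, 0, -0.0003],
    [0, 0, -0.0003]
  ],
  "delta_rot": [
    [0, 0, 0],
    [0, 0, 0],
    [0, 0, 0]
  ],
  "gripper": [255, 255, 255]
}}

```text
time: 8.72
tool_pos: [0.5003, 0.0492, 0.1523]
eef_rot: [[-0.996, 0.087, 0.0], [0.087, 0.996, -0.001], [-0.0, -0.001, -1.0]]
contact_force: [-4.2, -3.1, 9.0]
width: 0.0124
```

{"name": "servo_tool", "arguments": {
  "translation": [
    [0, 0, -0.0003],
    [0, 0, -0.0003],
    [0, 0, -0.0003]
  ],
  "delta_rot": [
    [0, 0, 0],
    [0, 0, 0],
    [0, 0, 0]
  ],
  "gripper": [255, 255, 255]
}}

```text
time: 9.1
tool_pos: [0.5004, 0.0492, 0.1522]
eef_rot: [[-0.996, 0.087, 0.001], [0.087, 0.996, -0.001], [-0.001, -0.001, -1.0]]
contact_force: [-3.9, -2.6, 10.4]
width: 0.0126
```

Run:
```python
from h import *
f=grab('wrist');save(f,'w4.png',(200,150,440,350),3)
f=grab('side');save(f,'s4.png',(290,120,390,220),5)
```

```text
(no output)
```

View pics/w4.png

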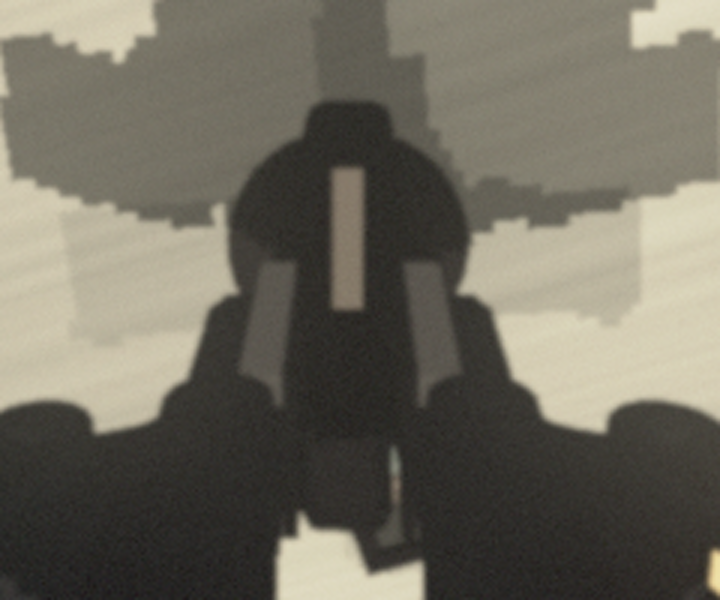

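View pics/s4.png

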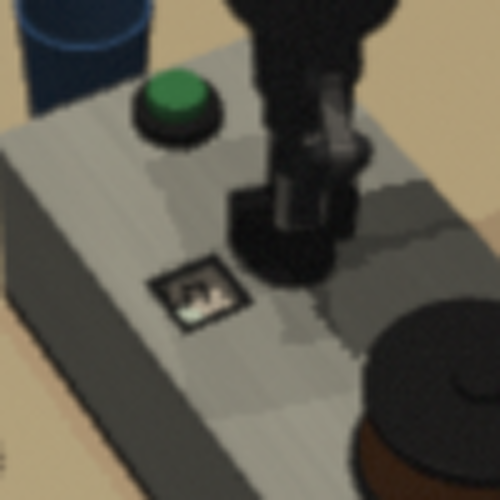

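Force is 10.4 N with a steep rise, so I'm on the soft stop with about 4 N. Starting the turn gently.

{"name": "servo_tool", "arguments": {
  "translation": [
    [0, 0, 0],
    [0, 0, 0],
    [0, 0, 0],
    [0, 0, 0]
  ],
  "delta_rot": [
    [0, 0, 1],
    [0, 0, 2.5],
    [0, 0, 4],
    [0, 0, 5]
  ],
  "gripper": [255, 255, 255, 255]
}}

```text
time: 9.7
tool_pos: [0.5004, 0.0492, 0.1522]
eef_rot: [[-1.0, -0.0, 0.0], [-0.0, 1.0, -0.001], [-0.0, -0.001, -1.0]]
contact_force: [-3.5, -3.9, 9.6]
width: 0.0124
```

Run:
```python
from h import *
st()
```

```text
9.7 [0.5004 0.0492 0.1522] [-3.46 -3.88  9.56] [-0.619  0.886 -0.003] 0.01244367370882026
[[-1.    -0.     0.   ]
 [-0.     1.    -0.001]
 [-0.    -0.001 -1.   ]]
[-3.000e-02  1.180e-01 -3.960e-01  1.056e+00 -1.000e-03 -3.100e-02]
```

It turns freely: torque about zero, force 9.6 N. Continuing, and easing the side load slightly.

{"name": "servo_tool", "arguments": {
  "translation": [
    [0, 0, 0],
    [-0.0003, -0.0003, 0],
    [-0.0003, -0.0003, 0],
    [-0.0003, -0.0003, 0],
    [-0.0003, -0.0003, 0]
  ],
  "delta_rot": [
    [0, 0, 4],
    [0, 0, 9],
    [0, 0, 14],
    [0, 0, 19],
    [0, 0, 24]
  ],
  "gripper": [255, 255, 255, 255, 255]
}}

```text
time: 10.32
tool_pos: [0.5003, 0.0489, 0.1522]
eef_rot: [[-0.912, -0.409, 0.001], [-0.409, 0.912, -0.001], [-0.001, -0.001, -1.0]]
contact_force: [-3.5, -3.6, 9.7]
width: 0.0128
```

Run:
```python
from h import *
st()
```

```text
10.325 [0.5003 0.0489 0.1522] [-3.51 -3.65  9.72] [-0.584  0.791 -0.083] 0.012776987441825474
[[-0.912 -0.409  0.001]
 [-0.409  0.912 -0.001]
 [-0.001 -0.001 -1.   ]]
[-3.100e-02  1.180e-01 -3.960e-01  1.056e+00 -1.000e-03 -4.520e-01]
```

{"name": "servo_tool", "arguments": {
  "translation": [
    [0, 0, 0],
    [0, 0, 0],
    [0, 0, 0],
    [0, 0, 0],
    [0, 0, 0]
  ],
  "delta_rot": [
    [0, 0, 5],
    [0, 0, 11],
    [0, 0, 17],
    [0, 0, 23],
    [0, 0, 28]
  ],
  "gripper": [255, 255, 255, 255, 255]
}}

```text
time: 10.95
tool_pos: [0.5005, 0.0488, 0.1523]
eef_rot: [[-0.614, -0.79, 0.001], [-0.79, 0.614, -0.001], [0.0, -0.002, -1.0]]
contact_force: [-2.2, -3.8, 9.3]
width: 0.0123
```

{"name": "servo_tool", "arguments": {
  "translation": [
    [0, 0, 0],
    [0, 0, 0],
    [0, 0, 0],
    [0, 0, 0],
    [0, 0, 0]
  ],
  "delta_rot": [
    [0, 0, 5],
    [0, 0, 11],
    [0, 0, 17],
    [0, 0, 23],
    [0, 0, 27]
  ],
  "gripper": [255, 255, 255, 255, 255]
}}

```text
time: 11.58
tool_pos: [0.5007, 0.0486, 0.1523]
eef_rot: [[-0.189, -0.982, 0.002], [-0.982, 0.189, -0.002], [0.001, -0.002, -1.0]]
contact_force: [-2.2, -3.2, 9.8]
width: 0.0126
```

{"name": "servo_tool", "arguments": {
  "translation": [
    [0, 0, 0],
    [0, 0, 0],
    [0, 0, 0]
  ],
  "delta_rot": [
    [0, 0, 4],
    [0, 0, 5.7],
    [0, 0, 5.7]
  ],
  "gripper": [255, 255, 255]
}}

```text
time: 11.95
tool_pos: [0.5007, 0.0486, 0.1523]
eef_rot: [[-0.093, -0.996, 0.002], [-0.996, 0.093, -0.002], [0.002, -0.002, -1.0]]
contact_force: [-1.7, -3.2, 8.5]
width: 0.0124
```

Run:
```python
from h import *
st();s=sensors.state();R=np.array(s['eef_rot']);print(np.degrees(np.arctan2(R[1,0],R[0,0]))%360)
f=grab('side');save(f,'s5.png',(290,120,390,220),5)
f=grab('wrist');save(f,'w5.png')
```

```text
11.95 [0.5007 0.0486 0.1523] [-1.7  -3.18  8.55] [-0.745  0.637 -0.024] 0.01244600254454326
[[-0.093 -0.996  0.002]
 [-0.996  0.093 -0.002]
 [ 0.002 -0.002 -1.   ]]
[-0.031  0.118 -0.396  1.055 -0.002 -1.509]
264.6911633571239
```

View pics/s5.png

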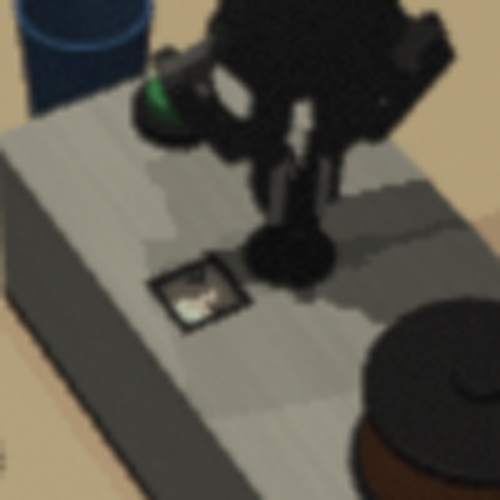

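View pics/w5.png

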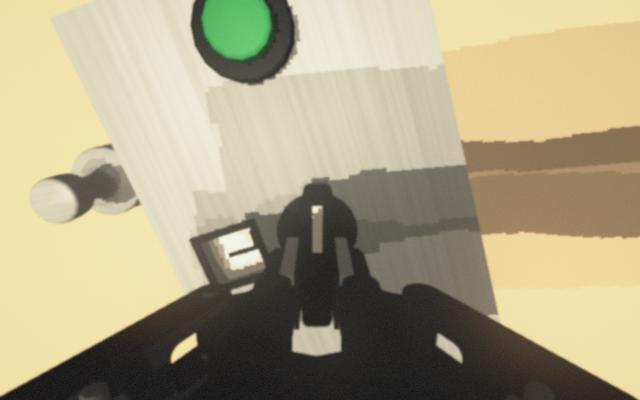

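Run:
```python
import cv2
i=cv2.imread('pics/w5.png')[210:300,180:290];i=cv2.rotate(i,cv2.ROTATE_90_COUNTERCLOCKWISE);cv2.imwrite('pics/w5z.png',cv2.resize(i,None,fx=5,fy=5,interpolation=2))
```

```text
(no output)
```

View pics/w5z.png

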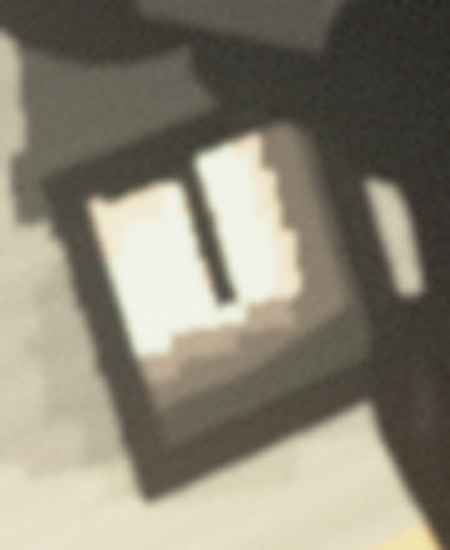

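The stem of a 7 shows in the window, with its top hidden by the plate's edge. The bar is at 264.7° against a target of 264.9°. I'll let it rise while held.

{"name": "servo_tool", "arguments": {
  "translation": [
    [0, 0, 0.0015],
    [0, 0, 0.003],
    [0, 0, 0.0045],
    [0, 0, 0.006],
    [0, 0, 0.007]
  ],
  "delta_rot": [
    [0, 0, 0],
    [0, 0, 0],
    [0, 0, 0],
    [0, 0, 0],
    [0, 0, 0]
  ],
  "gripper": [255, 255, 255, 255, 255]
}}

```text
time: 12.68
tool_pos: [0.5006, 0.0486, 0.1587]
eef_rot: [[-0.093, -0.996, 0.001], [-0.996, 0.093, -0.002], [0.002, -0.002, -1.0]]
contact_force: [-1.1, -3.2, 4.6]
width: 0.0126
```

Run:
```python
from h import *
st()
```

```text
12.675 [0.5006 0.0486 0.1587] [-1.13 -3.17  4.6 ] [-0.747  0.346 -0.064] 0.012641038497476194
[[-0.093 -0.996  0.001]
 [-0.996  0.093 -0.002]
 [ 0.002 -0.002 -1.   ]]
[-0.031  0.112 -0.388  1.069 -0.002 -1.509]
```

Still riding up on the spring (4.6 N). Raising the rest of the way slowly.

{"name": "servo_tool", "arguments": {
  "translation": [
    [0, 0, 0.0008],
    [0, 0, 0.0015],
    [0, 0, 0.002],
    [0, 0, 0.002]
  ],
  "delta_rot": [
    [0, 0, 0],
    [0, 0, 0],
    [0, 0, 0],
    [0, 0, 0]
  ],
  "gripper": [255, 255, 255, 255]
}}

```text
time: 13.18
tool_pos: [0.5005, 0.0488, 0.1602]
eef_rot: [[-0.093, -0.996, 0.001], [-0.996, 0.093, -0.001], [0.001, -0.001, -1.0]]
contact_force: [-0.4, -5.6, 5.2]
width: 0.0126
```

{"name": "servo_tool", "arguments": {
  "translation": [
    [0, 0, 0.0004],
    [0, 0, 0.0008],
    [0, 0, 0.001],
    [0, 0, 0.001]
  ],
  "delta_rot": [
    [0, 0, 0],
    [0, 0, 0],
    [0, 0, 0],
    [0, 0, 0]
  ],
  "gripper": [255, 255, 255, 255]
}}

```text
time: 13.68
tool_pos: [0.5005, 0.0488, 0.1611]
eef_rot: [[-0.093, -0.996, 0.001], [-0.996, 0.093, -0.001], [0.001, -0.001, -1.0]]
contact_force: [-0.4, -5.1, 4.4]
width: 0.0127
```

Run:
```python
from h import *
st()
```

```text
13.675 [0.5005 0.0488 0.1611] [-0.43 -5.1   4.4 ] [-1.157  0.053  0.005] 0.012682514714977729
[[-0.093 -0.996  0.001]
 [-0.996  0.093 -0.001]
 [ 0.001 -0.001 -1.   ]]
[-3.100e-02  1.100e-01 -3.850e-01  1.075e+00 -1.000e-03 -1.509e+00]
```

{"name": "servo_tool", "arguments": {
  "translation": [
    [0, 0, 0.0005],
    [0, 0, 0.001],
    [0, 0, 0.001]
  ],
  "delta_rot": [
    [0, 0, 0],
    [0, 0, 0],
    [0, 0, 0]
  ],
  "gripper": [255, 255, 255]
}}

```text
time: 14.05
tool_pos: [0.5005, 0.0488, 0.1621]
eef_rot: [[-0.093, -0.996, 0.001], [-0.996, 0.093, -0.001], [0.001, -0.001, -1.0]]
contact_force: [-0.0, -4.9, 3.6]
width: 0.0123
```

{"name": "servo_tool", "arguments": {
  "translation": [
    [0, 0, 0.0005],
    [0, 0, 0.001],
    [0, 0, 0.001]
  ],
  "delta_rot": [
    [0, 0, 0],
    [0, 0, 0],
    [0, 0, 0]
  ],
  "gripper": [255, 255, 255]
}}

```text
time: 14.42
tool_pos: [0.5005, 0.0488, 0.163]
eef_rot: [[-0.093, -0.996, 0.001], [-0.996, 0.093, -0.001], [0.001, -0.001, -1.0]]
contact_force: [-0.1, -4.7, 4.5]
width: 0.0123
```

The spring force is at its 4 N floor, so it's about at the top. Opening lets the spring finish the travel.

{"name": "servo_tool", "arguments": {
  "translation": [
    [0, 0, 0.0005],
    [0, 0, 0.0005],
    [0, 0, 0.0005]
  ],
  "delta_rot": [
    [0, 0, 0],
    [0, 0, 0],
    [0, 0, 0]
  ],
  "gripper": [255, 140, 140]
}}

```text
time: 14.8
tool_pos: [0.4992, 0.0502, 0.1625]
eef_rot: [[-0.092, -0.996, -0.002], [-0.996, 0.092, 0.002], [-0.002, 0.002, -1.0]]
contact_force: [0.3, -0.3, 0.2]
width: 0.0385
```

{"name": "servo_tool", "arguments": {
  "translation": [
    [0, 0, 0],
    [0, 0, 0.03],
    [0, 0, 0.07],
    [0, 0, 0.11],
    [0, 0, 0.13]
  ],
  "delta_rot": [
    [0, 0, 0],
    [0, 0, 0],
    [0, 0, 0],
    [0, 0, 0],
    [0, 0, 0]
  ],
  "gripper": [120, 120, 120, 120, 120]
}}

```text
time: 15.42
tool_pos: [0.5009, 0.0497, 0.2958]
eef_rot: [[-0.092, -0.996, 0.003], [-0.996, 0.092, 0.001], [-0.001, -0.003, -1.0]]
contact_force: [0.7, 0.6, 0.1]
width: 0.0453
```

{"name": "servo_tool", "arguments": {
  "translation": [
    [0, 0, 0],
    [0, 0, 0]
  ],
  "delta_rot": [
    [0, 0, 0],
    [0, 0, 0]
  ],
  "gripper": [120, 120]
}}

```text
time: 15.68
tool_pos: [0.4993, 0.0495, 0.2921]
eef_rot: [[-0.092, -0.996, -0.002], [-0.996, 0.092, 0.0], [-0.0, 0.002, -1.0]]
contact_force: [0.6, -0.5, 0.3]
width: 0.0452
```

Run:
```python
from h import *
import pickle
st()
f=grab('wrist');save(f,'w6.png');pickle.dump(f,open('w6.pkl','wb'))
v,u=np.mgrid[0:400,0:640];z=f['z_map'];K=f['K']
P=np.stack([(u-K[0,2])/K[0,0]*z,(v-K[1,2])/K[1,1]*z,z],-1)@f['T'][:3,:3].T+f['T'][:3,3]
m=(P[...,2]>.166)&(P[...,2]<.19)&(np.hypot(P[...,0]-.5,P[...,1]-.05)<.035)
q=P[m];print(len(q),np.median(q[:,2]),cv2.minAreaRect((q[:,:2]*1000).astype(np.float32)))
hsv=cv2.cvtColor(f['frame'],cv2.COLOR_RGB2HSV)
m=cv2.inRange(hsv,(45,100,50),(80,255,255));c=max(cv2.findContours(m,0,2)[0],key=cv2.contourArea)
(uu,vv),(a,b),_=cv2.fitEllipse(c);print('btn',uu,vv,ray(f,uu,vv,.14),dep(f,uu,vv))
```

```text
15.675 [0.4993 0.0495 0.2921] [ 0.6  -0.48  0.26] [-0.009  0.015 -0.02 ] 0.045176603830455596
[[-0.092 -0.996 -0.002]
 [-0.996  0.092  0.   ]
 [-0.     0.002 -1.   ]]
[-0.03   0.031 -0.188  1.354  0.    -1.509]
1314 0.17596879468852392 ((500.2776184082031, 49.16151428222656), (59.63075256347656, 13.769338607788086), 84.9295425415039)
btn 273.3143005371094 59.33248519897461 [ 0.5239239 -0.0534022  0.14     ] [ 0.52358177 -0.0530132   0.14326149]
```

View pics/w6.png

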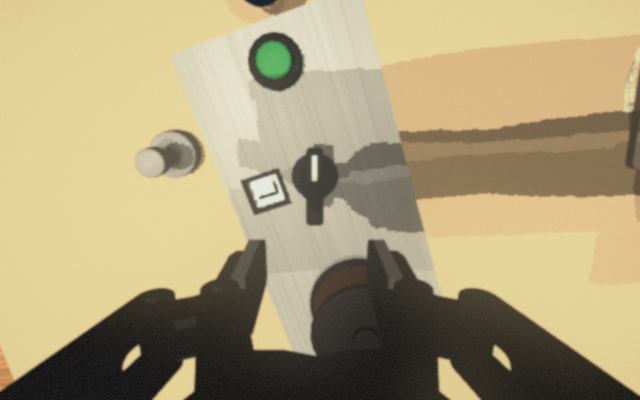

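The wrist view shows a 7 in the window at (266,190). The bar top is at 0.176 (fully up) and the bar at 264.9°, so it's locked. The button top is at (0.5237, -0.053, 0.142). Moving above it with the fingers shut.

{"name": "servo_tool", "arguments": {
  "translation": [
    [0.012, -0.05, 0],
    [0.0245, -0.1025, 0],
    [0.0245, -0.1025, -0.04],
    [0.0245, -0.1025, -0.08],
    [0.0245, -0.1025, -0.115]
  ],
  "delta_rot": [
    [0, 0, 0],
    [0, 0, 0],
    [0, 0, 0],
    [0, 0, 0],
    [0, 0, 0]
  ],
  "gripper": [255, 255, 255, 255, 255],
  "force": 30
}}

```text
time: 16.35
tool_pos: [0.5229, -0.0531, 0.1752]
eef_rot: [[-0.093, -0.996, -0.004], [-0.996, 0.093, 0.001], [-0.001, 0.004, -1.0]]
contact_force: [-0.1, 0.4, -0.4]
width: -0.0
```

{"name": "servo_tool", "arguments": {
  "translation": [
    [0, 0, -0.01],
    [0, 0, -0.015],
    [0, 0, -0.015],
    [0, 0, -0.015]
  ],
  "delta_rot": [
    [0, 0, 0],
    [0, 0, 0],
    [0, 0, 0],
    [0, 0, 0]
  ],
  "gripper": [255, 255, 255, 255]
}}

```text
time: 16.85
tool_pos: [0.5256, -0.0534, 0.1649]
eef_rot: [[-0.092, -0.996, 0.003], [-0.996, 0.092, -0.001], [0.0, -0.003, -1.0]]
contact_force: [0.2, -0.3, 0.3]
width: -0.0001
```

Run:
```python
from h import *
st()
f=grab('side');save(f,'s7.png',(270,80,390,200),5)
```

```text
16.85 [ 0.5256 -0.0534  0.1649] [ 0.23 -0.3   0.29] [ 0.041 -0.042  0.013] -0.0001288563537287101
[[-0.092 -0.996  0.003]
 [-0.996  0.092 -0.001]
 [ 0.    -0.003 -1.   ]]
[-0.224  0.15  -0.33   1.088 -0.    -1.702]
```

View pics/s7.png

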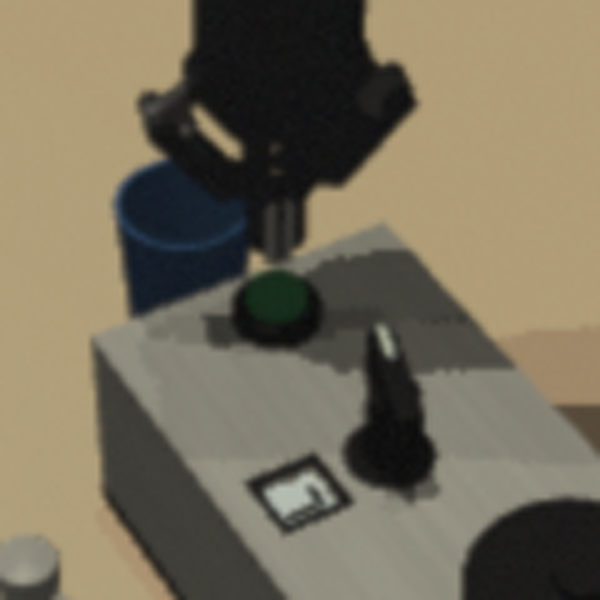

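The shut fingers sit right above the button. Lowering to touch.

{"name": "servo_tool", "arguments": {
  "translation": [
    [-0.001, 0, -0.01],
    [-0.001, 0, -0.018],
    [-0.001, 0, -0.021],
    [-0.001, 0, -0.0235],
    [-0.001, 0, -0.0235]
  ],
  "delta_rot": [
    [0, 0, 0],
    [0, 0, 0],
    [0, 0, 0],
    [0, 0, 0],
    [0, 0, 0]
  ],
  "gripper": [255, 255, 255, 255, 255]
}}

```text
time: 17.52
tool_pos: [0.5231, -0.0531, 0.1399]
eef_rot: [[-0.092, -0.996, -0.001], [-0.996, 0.092, 0.0], [-0.0, 0.001, -1.0]]
contact_force: [-1.7, 0.5, 2.8]
width: -0.0001
```

{"name": "servo_tool", "arguments": {
  "translation": [
    [0, 0, -0.001],
    [0, 0, -0.002],
    [0, 0, -0.003],
    [0, 0, -0.003]
  ],
  "delta_rot": [
    [0, 0, 0],
    [0, 0, 0],
    [0, 0, 0],
    [0, 0, 0]
  ],
  "gripper": [255, 255, 255, 255]
}}

```text
time: 18.02
tool_pos: [0.5236, -0.0532, 0.1371]
eef_rot: [[-0.092, -0.996, 0.0], [-0.996, 0.092, -0.0], [0.0, -0.0, -1.0]]
contact_force: [-2.8, 0.0, 5.5]
width: -0.0
```

{"name": "servo_tool", "arguments": {
  "translation": [
    [0, 0, -0.0007],
    [0, 0, -0.0015],
    [0, 0, -0.0015]
  ],
  "delta_rot": [
    [0, 0, 0],
    [0, 0, 0],
    [0, 0, 0]
  ],
  "gripper": [255, 255, 255]
}}

```text
time: 18.4
tool_pos: [0.5236, -0.0532, 0.136]
eef_rot: [[-0.092, -0.996, 0.0], [-0.996, 0.092, -0.0], [0.0, -0.0, -1.0]]
contact_force: [-4.1, 0.3, 7.1]
width: -0.0002
```

{"name": "servo_tool", "arguments": {
  "translation": [
    [0, 0, -0.0007],
    [0, 0, -0.0012],
    [0, 0, -0.0012]
  ],
  "delta_rot": [
    [0, 0, 0],
    [0, 0, 0],
    [0, 0, 0]
  ],
  "gripper": [255, 255, 255]
}}

```text
time: 18.77
tool_pos: [0.5237, -0.0532, 0.1359]
eef_rot: [[-0.092, -0.996, 0.001], [-0.996, 0.092, -0.0], [0.0, -0.001, -1.0]]
contact_force: [-6.0, 0.9, 12.4]
width: 0.0
```

It bottomed out: a 1.2 mm command gave 0.1 mm of motion, at 12 N. Releasing and retreating.

{"name": "servo_tool", "arguments": {
  "translation": [
    [0, 0, 0.005],
    [0, 0, 0.02],
    [0, 0, 0.06],
    [0, 0, 0.11],
    [0, 0, 0.16]
  ],
  "delta_rot": [
    [0, 0, 0],
    [0, 0, 0],
    [0, 0, 0],
    [0, 0, 0],
    [0, 0, 0]
  ],
  "gripper": [255, 255, 255, 255, 255]
}}

```text
time: 19.4
tool_pos: [0.5237, -0.0533, 0.2959]
eef_rot: [[-0.092, -0.996, 0.001], [-0.996, 0.092, -0.0], [0.0, -0.001, -1.0]]
contact_force: [0.3, -0.4, 0.0]
width: 0.0001
```

{"name": "servo_tool", "arguments": {
  "translation": [
    [0, 0, 0],
    [0, 0.05, 0],
    [0, 0.05, 0],
    [0, 0.05, 0]
  ],
  "delta_rot": [
    [0, 0, 0],
    [0, 0, 0],
    [0, 0, 0],
    [0, 0, 0]
  ],
  "gripper": [255, 255, 255, 255]
}}

```text
time: 19.9
tool_pos: [0.5233, -0.0033, 0.2934]
eef_rot: [[-0.092, -0.996, -0.001], [-0.996, 0.092, -0.0], [0.0, 0.001, -1.0]]
contact_force: [-0.1, -0.1, 0.7]
width: -0.0001
```

Run:
```python
from h import *
f=grab('wrist');save(f,'w8.png')
v,u=np.mgrid[0:400,0:640];z=f['z_map'];K=f['K']
P=np.stack([(u-K[0,2])/K[0,0]*z,(v-K[1,2])/K[1,1]*z,z],-1)@f['T'][:3,:3].T+f['T'][:3,3]
m=(P[...,2]>.166)&(P[...,2]<.19)&(np.hypot(P[...,0]-.5,P[...,1]-.05)<.035)
q=P[m];print(len(q),np.median(q[:,2]),cv2.minAreaRect((q[:,:2]*1000).astype(np.float32)))
m=np.hypot(P[...,0]-.5237,P[...,1]+.053)<.008;print('btn z',np.median(P[m][:,2]))
g=grab('side');save(g,'s8.png');st()
```

```text
827 0.17583911878333403 ((500.02197265625, 47.41413116455078), (56.66340637207031, 14.081803321838379), 84.92079162597656)
btn z 0.14216835562185687
20.0 [ 0.5234 -0.0038  0.2936] [ 0.26 -0.57  0.32] [-0.045 -0.042  0.025] 1.0517730760948384e-05
[[-0.093 -0.996 -0.001]
 [-0.996  0.093 -0.   ]
 [ 0.     0.001 -1.   ]]
[-0.131  0.069 -0.144  1.358 -0.    -1.608]
```

View pics/w8.png

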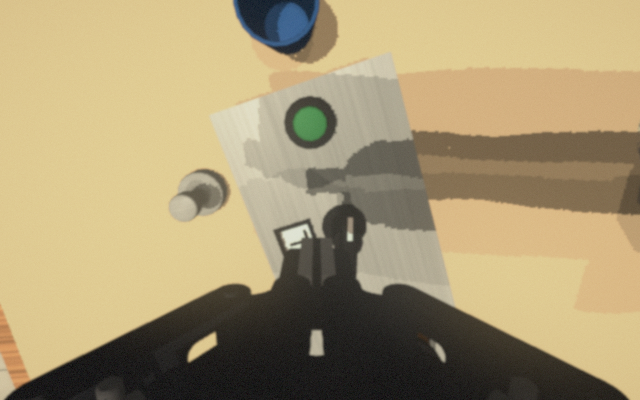

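View pics/s8.png

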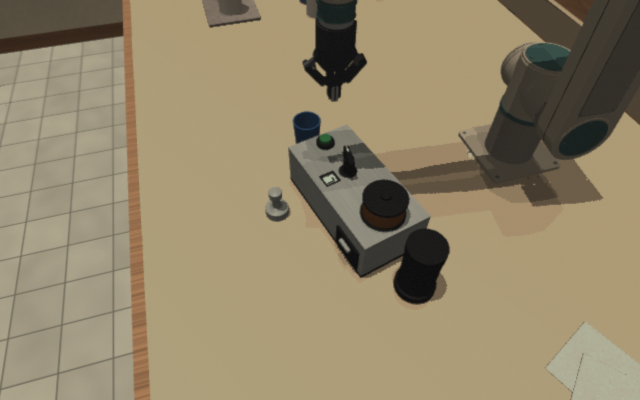

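The dial is up at 7 (bar top 0.176, 264.9°) and the button is back up at 0.142. The bystanders stand where they were at the start, and the arm is clear. Handing in.

```bash
python3 -c "
from h import *
print(workorder.finish_job())"
```

```text
the job is handed in; nothing more can be done
None
```

The grinder is set to 7 and locked, the start button has been pressed fully and released, and the job is handed in at about 20 s on the robot's clock.

- **Dial:** It was caught low at about 4.5. I pressed until the push read about 10 N, roughly 4 N of it on the soft stop. I turned it +90° at that depth and let it rise while held.
- **Dial check:** The 7 stands in the window. The bar top is at 176 mm, so the dial is fully up, and the bar is at 264.9° in world, as 7 requires.
- **Start button:** I pressed it until it bottomed, about 6 mm down with 12 N at the end. It sprang back to 142 mm.
- **Other checks:** The tumbler, frother and tamper look unmoved in the last side view, though I did not measure them again. The arm ended clear of everything.
- **First grip:** My first grasp was too low. It closed on the hub at 24 mm with about 5 N upward and 5 to 6 N sideways on the tool. I opened and regripped higher on the bar.
- **Side load:** About 2 to 6 N sideways remained during pressing and turning.

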